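# Register a TLC plate and hold the gauge arm at its mark

### The job

Get the chromatography plate ready for spotting: push its square carrier snug against both stops of the station, the long far one and the short one beside the arm's sleeve. Then push the lock button on the sleeve fully in, take the telescoping gauge arm by its upright tab and draw it out over the plate until its pointer stands level with the clip on the scale. A spring pulls the arm back, so finish while still gripping the tab and holding the arm at that mark, with the plate still against its stops and the other things on the bench left where they are.

Things in the scene. Friction and masses are not known exactly. Their poses are not given: they have to be found in the camera images.
- station: Fixed grey base plate, 250 x 420 x 12 mm. Axes: x away from the robot, y to the left along the arm, z up (turned with the station's yaw). Origin on the bench under the middle of the registered carrier; the plate spans x -140..110, y -280..140 mm, its top is 12 mm above the bench. It carries the stops and the gauge arm's sleeve.
- far_stop (a point): Middle of the top of the far stop, a bar with its inner face at station x = 50 mm (x 50..70, y -85..85, top 42 mm above the bench), with a white scale with ticks every 10 mm on top.
- side_stop (a point): Middle of the top of the short side stop, a bar with its inner face at station y = -50 mm (x -50..40, y -62..-50, top 32 mm above the bench).
- sleeve (a point): Middle of the top of the arm's square aluminium sleeve, 30 mm wide and high (station x -15..15, y -260..-110, 45 to 75 mm above the bench, on two feet).
- seat (a point): Point on the base plate's top where the middle of the carrier's underside lies when it is against both stops (station frame 0, 0, 12 mm).
- carrier: Loose square grey carrier, 100 x 100 x 14 mm, 0.2 to 0.35 kg, with a white-coated glass plate let into its top (1 mm proud). It lies on the base plate a few cm short of both stops and askew by up to 0.2 rad. Origin: centre of its underside; x and y along its edges, x roughly along the station's x (away from the robot). It slides with ordinary friction, 1 to 4 N.
- lock_button (a joint): Travel of the lock button pushed down: 0 = up, arm locked; 8 mm (0.008) = fully in, arm free. Takes about 3 to 4 N and stays in once pushed. Until it is in, the arm cannot be drawn out.
- button_top (a point): Middle of the top of the lock button, a round steel button 24 mm across, on top of the sleeve; its top is 93 mm above the bench when up, 85 mm when in (10 mm above the sleeve; a 34 mm steel rim around it stands 5 mm above the sleeve).
- gauge_arm: The telescoping gauge arm, a 16 mm square steel bar drawn out of its sleeve to the station's +y: travel 0 (home) to 120 mm. A spring always pulls it home: 3 N at home, 7 N fully out. Origin: middle of its outer end face, 60 mm above the bench, at station y = -74 mm when home; axes as the station's.
- tab_mid (a point): The point to grip: middle of the upright black tab on the outer end of the arm, 28 mm along station x, 20 mm along y, from 68 mm (top of the bar) to 108 mm above the bench; this point is 90 mm above the bench, at station y = -90 mm with the arm home.
- pointer (a point): Tip of the arm's pointer, a flat steel finger that reaches from the arm's end towards station +x and rides 9 mm above the scale. It moves with the arm; it lies 10 mm farther along station y than the middle of the tab.
- mark_clip: Small dark steel clip with a bright ridge, 10 mm wide along station y, fixed on the far edge of the scale; it says which mark. Origin in the middle of its width at the scale's height; axes as the station's. It stands at station y between -40 and +25 mm.
- dish: a white porcelain dish, 90 mm across, 42 mm high, a hand's breadth to the left of the station. Bystander, loose: leave it where it is. Origin: centre of its underside (lying tool: on its length).
- canister: a white paper tube with a lid, 48 mm across, 116 mm high, standing just right of the station. Bystander, loose: leave it where it is. Origin: centre of its underside (lying tool: on its length).
- vial: an amber vial with a black cap, 22 mm across, 45 mm high, standing on the station's base plate beyond the sleeve. Bystander, loose: leave it where it is. Origin: centre of its underside (lying tool: on its length).
- beaker: a glass beaker, 68 mm across, 90 mm high, standing left of the station, nearer the robot than the dish. Bystander, loose: leave it where it is. Origin: centre of its underside (lying tool: on its length).
- reagent: an amber reagent bottle, 64 mm across, 150 mm high, standing far right. Bystander, loose: leave it where it is. Origin: centre of its underside (lying tool: on its length).
- spatula: a narrow steel laboratory spatula, 160 x 11 x 5 mm, lying on the bench along the station's edge next to the robot. Bystander, loose: leave it where it is. Origin: centre of its underside (lying tool: on its length).
- weight: a brass weight, 36 mm across, 30 mm high, standing just beyond the station's far edge. Bystander, loose: leave it where it is. Origin: centre of its underside (lying tool: on its length).
Mind the look-alikes: they are no part of the job. There is more than one size of the carrier; the one meant has the size given above.

How it is judged:
On the way, in this order (a step that is already met when the one before it is completed fails the run):
1. the carrier is registered against both stops (horizontal distance between carrier and seat below 0.003 m and angle between the x axis of carrier and the x axis of station, either way round below 0.03 rad and angle between carrier's own z axis and vertical below 0.05 rad and z of carrier in the frame of station between 0.009 and 0.015 m), for 0.2 s.
2. the lock button is pushed in (value of joint lock_button above 0.006 m), for 0.1 s.
3. the arm is held by its tab with the pointer at the clip (y of pointer in the frame of mark_clip between -0.003 and 0.003 m and contact force between the fingers and gauge_arm above 1 N), for 0.3 s.
At the end, for the whole second after the job is handed in: Carrier flat on the base within 3 mm of its seat and 0.03 rad of square, lock button in (over 6 mm), pointer within 3 mm of the clip's middle along the scale, arm still (under 10 mm/s) and the fingers still holding the arm (over 1 N); every bystander within 30 mm of its start (all of step 1 and all of step 3 and linear speed of gauge_arm below 0.01 m/s and value of joint lock_button above 0.006 m and distance of each of dish, canister, vial, beaker, reagent, spatula, weight from where it was at the start of the episode below 0.03 m); the arm keeps its last pose, push and grip.
It fails at once if a bystander is knocked away (distance of any of dish, canister, vial, beaker, reagent, spatula, weight from where it was at the start of the episode above 0.04 m).
It also fails if it takes over 67 s, if anything falls off the work surface, if the arm or the gripper's body presses on something with over 40 N, if the wrist force passes 120 N, or if a joint passes its speed limit or range.

### The arm

A 6-joint arm with a two-finger parallel gripper is mounted at the origin on the work surface. World frame = base frame: x ahead of the robot, y to its left, z up, the work surface at z = 0. Lengths are in m, angles in rad, forces in N, time in s.
With the tool pointing down it reaches from about 0.4 to 0.825 m from the base axis. Payload 7 kg.
Tool frame: the origin (TCP) lies at the very end of the fingers, on their centre line; the grasp point (between the pads) lies 19 mm behind it; z points along the fingers, x is the direction in which the jaws open and shut, and the axes are right-handed (so a half turn about z gives the same grasp; the last joint's range is limited). The gripper opens to 88 mm and grips with 3 to 60 N. Pads are 19 mm wide; open, the fingers measure 130 mm over their backs; the gripper's body (78 mm by 193 mm) begins 47 mm behind the grasp point.
Start: joints at [1.515, 0.359, 0.012, 0, -1.224, -0.288], TCP at [0.228, 0.635, 0.227] pointing down, gripper open.
Joint ranges: [-3.07, 3.07], [-1.43, 2.12], [-1.02, 1.25], [-3.03, 1.67], [-3.05, -0], [-3.03, 3.03]. Speed limits (rad/s): [2.39, 2.39, 3.01, 3.14, 3.14, 3.14].

### API

Orientations are given as [roll, pitch, yaw] about the fixed x, y, z axes, in that order (R = Rz(yaw) Ry(pitch) Rx(roll)).
In Python, from station import telemetry, grab_frame, arm, regions_of, pinpoint gives the robot as it stands. The module is installed in compiled form; this text tells all that it offers.
- The arm moves only by the shell command python3 -m inch 'ROWS' [FORCE]. ROWS is text: rows parted by semicolons, each of 7 numbers parted by spaces: the opening, from 0 (shut) to 1 (fully open), then the shift along the world's x, y, z in cm, then the turn, a rotation vector about the world's x, y, z in degrees. A call has 1 to 12 rows; each row is the pose to reach, as a shift and turn from the pose measured when the call began; what a row does not reach only later rows make up. A row lasts 1/8 s, in which the tool goes at most 62.5 mm and 10.7 degrees, less where a joint would pass 70% of its speed; a pose out of reach is approached as far as the arm can. A call with a gripper value outside its range is refused whole. The fingers move at their own pace and stop on an object; FORCE is the grip in N (left out, the last holds). Time passes only in rows, so rows that repeat a pose let the fingers close. It gives the time, the measured TCP pose, the force and the opening at its end, in the units of the state.
- telemetry.get_state(): the state, without advancing time (a new reading comes with each control period).
- grab_frame(name): name is "side" or "top"; returns a dict with "pixels" (480x640x3 uint8, red, green, blue), "fx", "fy", "cx", "cy" (pixels), "R" (3x3) and "t" (3): a world point X has camera coordinates R X + t. Camera axes: x right, y down, z forward; pixel columns grow to the right and rows downward; lengths in m; the calibration is good to about 2 mm. A picture is of the moment at which its call begins. There is no depth.
- arm.job_done(): hands the job in, once; it reports no verdict.
Trained networks look in the newest picture that a camera, given by its name, has taken for a name from the list of things; names that differ only in an ending like _2 or _b are one class to them, and where a whole thing is asked for, a point or a joint stands for the part that bears it (a point fixed in the world has none). Each returns a list of dicts, best first, with "p" (0 to 1); they miss things now and then, are a little off and sometimes report something else, mostly with a low value. They report only what shows in the picture. A call takes as long as a camera call. They do not tell look-alikes from the thing itself.
- regions_of(camera, name): "pixels" (480x640 bool, what is visible of it) and "bbox" ([left, top, right, bottom] in pixels, round what is visible of it).
- pinpoint(camera, name): "location" ([column, row] in pixels: a listed point, or the origin of a listed thing).
The state is a dict: "t": time; "q": joint angles; "qd": joint speeds; "joint_efforts": joint torques, N m; "eef_pos": TCP position; "ee_rot": TCP orientation; "force": force on the tool from outside, world axes, zero at the start; "moment": the same for the moment, N m; "width": finger opening in m.
Only numpy, scipy, OpenCV 4.12 (cv2) and the standard library are available. Lean on these libraries where they do the work, as an engineer would, in place of code of your own. Each camera call takes 0.05 s, during which the arm holds its last target. There are 200 camera calls.

## Working session

There is one attempt and no reset: what is moved stays moved. The work goes in short steps, Python scripts to look and compute and a shell command to move; the robot and the scene stay as the last step left them, time stands still between calls to the robot, and variables do not carry over. Pictures are saved under pics/ and viewed, about 8 in all and at most 12, crops included, and the job is handed in when it is done.

```bash
mkdir -p pics
cat > h.py <<'E'
import numpy as np, cv2
from station import telemetry, grab_frame, arm, regions_of, pinpoint
def ray(f,px):
    d=np.array([(px[0]-f['cx'])/f['fx'],(px[1]-f['cy'])/f['fy'],1.0]); R=np.array(f['R']);t=np.array(f['t'])
    return -R.T@t, R.T@d
def atz(f,px,z):
    c,d=ray(f,px); return c+d*(z-c[2])/d[2]
def proj(f,X):
    p=np.array(f['R'])@np.array(X)+np.array(f['t']); return np.array([f['fx']*p[0]/p[2]+f['cx'],f['fy']*p[1]/p[2]+f['cy']])
def tri(fs,pxs):
    A=np.zeros((3,3));b=np.zeros(3)
    for f,p in zip(fs,pxs):
        c,d=ray(f,p); d=d/np.linalg.norm(d); P=np.eye(3)-np.outer(d,d); A+=P;b+=P@c
    return np.linalg.solve(A,b)
def save(name,f,crop=None,s=1):
    im=f['pixels'][:,:,::-1]
    if crop: x0,y0,x1,y1=crop; im=im[y0:y1,x0:x1]
    cv2.imwrite('pics/'+name,cv2.resize(im,None,fx=s,fy=s,interpolation=cv2.INTER_CUBIC))
E
python3 - <<'E'
from h import *
s=telemetry.get_state(); print(s['eef_pos'],s['ee_rot'],s['width'],s['t'])
F={c:grab_frame(c) for c in('top','side')}
im=[F[c]['pixels'][:,:,::-1] for c in F]
for c in F: save(c+'0.png',F[c],None,1.25); print(c,ray(F[c],(320,240)))
Z=dict(far_stop=.042,side_stop=.032,sleeve=.075,seat=.012,carrier=.012,button_top=.093,gauge_arm=.06,tab_mid=.09,pointer=.051,mark_clip=.042)
for n,z in Z.items():
    for c in F:
        for r in pinpoint(c,n)[:3]: print(n,c,round(r['p'],2),np.round(r['location'],1),np.round(atz(F[c],r['location'],z),4))
E
```

```text
[0.22737761 0.63504479 0.22564815] [-3.14147284e+00 -1.61057934e-03 -1.91470042e+00] 0.0879998609392896 0.0
top (array([ 0.45140382, -0.05557088,  1.38936793]), array([ 0.09928221, -0.00308663, -0.99518191]))
side (array([0.17202086, 0.67618289, 1.01954389]), array([ 0.31840605, -0.5732266 , -0.75508863]))
far_stop top 0.82 [274. 213.] [0.6572 0.0571 0.042 ]
far_stop top 0.44 [279.8 212. ] [0.6596 0.0422 0.042 ]
far_stop side 0.97 [254.2 265.9] [0.6693 0.0671 0.042 ]
side_stop top 0.8 [295.9 234.5] [0.602 0.002 0.032]
side_stop top 0.29 [462.9 309.6] [ 0.4044 -0.4182  0.032 ]
side_stop side 0.85 [293.3 262. ] [0.6073 0.0099 0.032 ]
sleeve top 0.94 [347.2 226.7] [ 0.6148 -0.128   0.075 ]
sleeve side 0.8 [318.2 203.6] [ 0.6275 -0.1334  0.075 ]
sleeve side 0.73 [304.2 230.6] [ 0.6132 -0.0472  0.075 ]
seat top 0.79 [275.1 235.2] [0.6032 0.0571 0.012 ]
seat side 0.63 [283.3 283.3] [0.6044 0.0569 0.012 ]
carrier top 0.78 [294.8 147.1] [0.8381 0.0032 0.012 ]
carrier top 0.7 [262.7 327.7] [0.3657 0.0903 0.012 ]
carrier top 0.56 [273.8 253.6] [0.5552 0.0608 0.012 ]
carrier side 0.95 [209.2 23
[... 194 characters left out ...]
 ]
button_top top 0.38 [351.3 225.6] [ 0.6151 -0.1371  0.093 ]
button_top side 0.62 [320.1 196.8] [ 0.6256 -0.1386  0.093 ]
button_top side 0.58 [273.5 390.9] [0.4633 0.3087 0.093 ]
gauge_arm top 0.72 [302.7 229.7] [ 0.6108 -0.0165  0.06  ]
gauge_arm side 0.76 [299.3 248.5] [ 0.6031 -0.0092  0.06  ]
tab_mid top 0.69 [305.4 229.5] [ 0.6076 -0.024   0.09  ]
tab_mid top 0.63 [296.7 234.8] [ 0.5948 -0.0025  0.09  ]
tab_mid side 0.85 [301.3 230.7] [ 0.6114 -0.0324  0.09  ]
pointer top 0.52 [301.9 210. ] [ 0.6625 -0.0148  0.051 ]
pointer side 0.68 [276.1 238.2] [ 0.6663 -0.0156  0.051 ]
mark_clip top 0.54 [282.9 212.7] [0.6577 0.0343 0.042 ]
mark_clip side 0.47 [263.  259.9] [0.6621 0.0441 0.042 ]
```

View pics/top0.png

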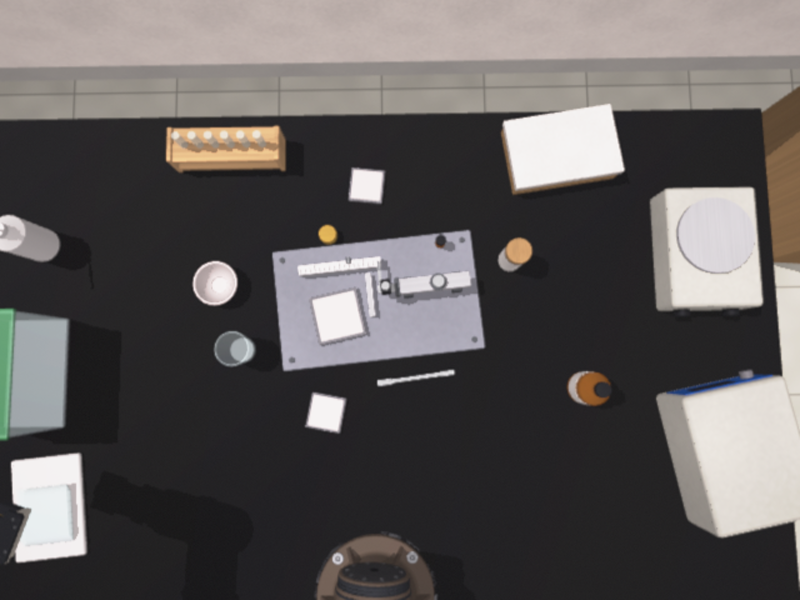

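View pics/side0.png

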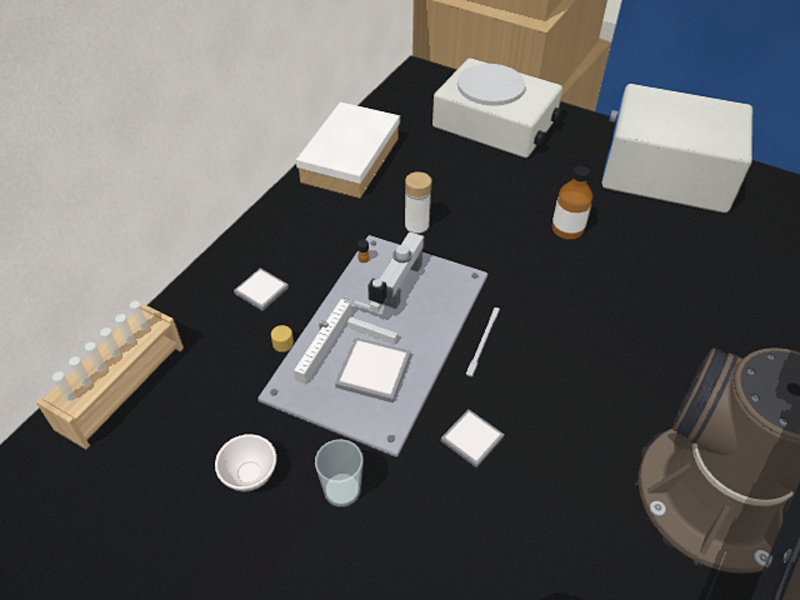

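The carrier candidates in the top image (640 px scale) are the tiles at (294,147), (262,328) and (270,253). Only the one at (270,253), lying on the base plate, fits the description. Next I'll fit the station and the carrier, with one close crop to check the choice.

```bash
cat > fit.py <<'E'
from h import *
F={c:grab_frame(c) for c in('top','side')}
def rect(c,name,z,near=None):
    for r in regions_of(c,name):
        m=r['pixels'].astype(np.uint8); cs,_=cv2.findContours(m,cv2.RETR_EXTERNAL,cv2.CHAIN_APPROX_NONE)
        if not cs: continue
        k=max(cs,key=cv2.contourArea)[:,0,:]
        P=np.array([atz(F[c],p,z)[:2] for p in k],np.float32)*1000
        b=cv2.minAreaRect(P)
        if near is None or np.hypot(*(np.array(b[0])-near))<60: print(c,name,round(r['p'],2),np.round(b[0],1),np.round(b[1],1),round(b[2],2))
for c in F:
    rect(c,'station',.012); rect(c,'carrier',.026,(555,62))
    for n in ('dish','canister','vial','beaker','reagent','spatula','weight'):
        r=pinpoint(c,n)[:1]
        if r: print(n,c,round(r[0]['p'],2),np.round(atz(F[c],r[0]['location'],0.012 if n=='vial' else 0)[:2],3))
save('crop1.png',F['top'],(210,175,400,305),4)
save('crop1s.png',F['side'],(190,180,400,370),3.1)
E
python3 fit.py
```

```text
top station 0.85 [592.8 -11.8] [252.8 423.5] 5.78
top station 0.41 [ 402.6 -441.7] [87.1 66. ] 87.45
top carrier 0.8 [557.3  70.2] [100.9  98.3] 12.56
dish top 0.65 [0.622 0.321]
canister top 0.59 [ 0.674 -0.287]
vial top 0.58 [ 0.667 -0.013]
beaker top 0.88 [0.49  0.277]
reagent top 0.92 [ 0.399 -0.435]
spatula top 0.59 [ 0.429 -0.086]
weight top 0.49 [0.729 0.092]
side station 0.72 [ 656.4 -198.5] [24.2 34. ] 29.83
side station 0.7 [593.4 -29.3] [251.4 467.3] 5.64
side station 0.19 [ 420.6 -507.1] [ 69.9 233.9] 10.83
side carrier 0.66 [555.4  73.7] [104.3 110.3] 14.32
dish side 0.71 [0.631 0.326]
canister side 0.88 [ 0.674 -0.285]
vial side 0.65 [ 0.706 -0.14 ]
beaker side 0.9 [0.494 0.272]
reagent side 0.65 [ 0.409 -0.432]
spatula side 0.62 [ 0.431 -0.085]
weight side 0.86 [0.732 0.086]
```

View pics/crop1.png

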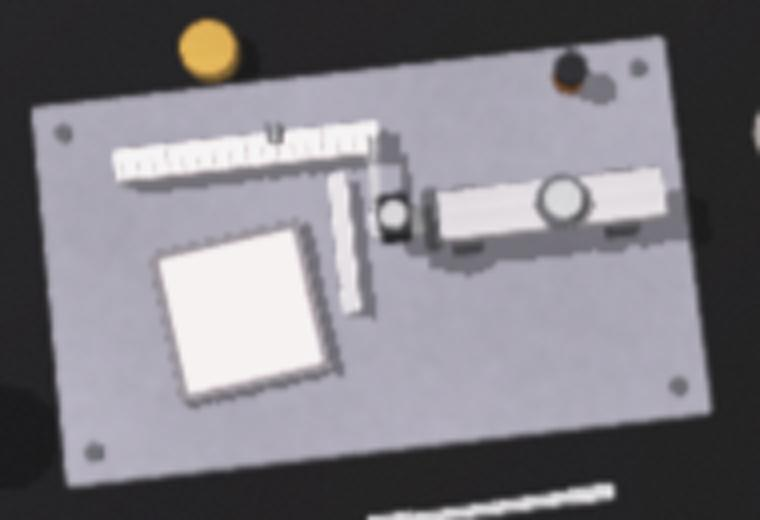

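View pics/crop1s.png

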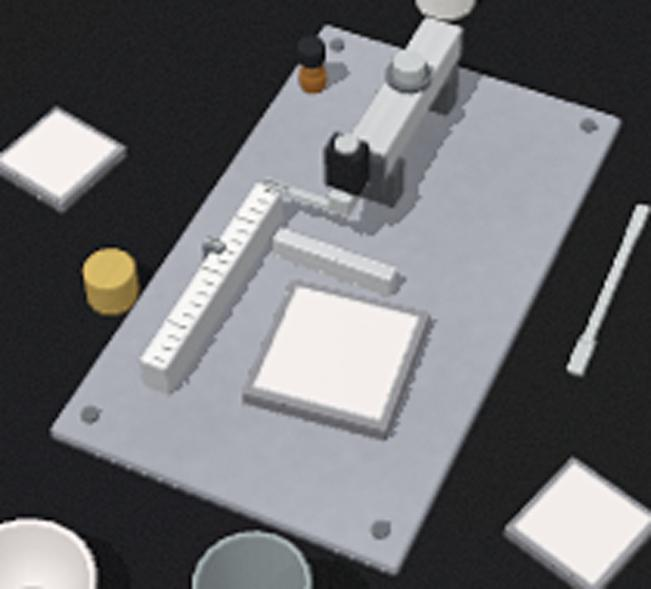

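The crop confirms it: the tile on the base plate is the 100 mm carrier. The station fit gives an origin of about (601.5, 58.5) mm and a yaw of about 5.7°. The carrier sits at local (-43, +16) mm, skewed about 7°. I'm going behind the carrier with the jaws along station y.

```bash
python3 -m inch '0.57 12 -28 0 0 0 12; 0.57 12 -28 0 0 0 12; 0.57 12 -28 0 0 0 12; 0.57 12 -28 0 0 0 12; 0.57 12 -28 0 0 0 12; 0.57 24.9 -57.3 0 0 0 25.4; 0.57 24.9 -57.3 0 0 0 25.4; 0.57 24.9 -57.3 0 0 0 25.4; 0.57 24.9 -57.3 0 0 0 25.4; 0.57 24.9 -57.3 0 0 0 25.4;0.57 24.9 -57.3 0 0 0 25.4;0.57 24.9 -57.3 0 0 0 25.4'
```

```text
t: 3.6
eef_pos: [0.4767, 0.0618, 0.2265]
ee_rot: [3.142, 0.0, -1.474]
force: [0.5, 0.2, -0.3]
width: 0.0499
```

```bash
python3 -m inch '0.57 0 0 -6 0 0 0.2; 0.57 0 0 -12 0 0 0.2; 0.57 0 0 -17 0 0 0.2; 0.57 0 0 -19.5 0 0 0.2; 0.57 0 0 -20.9 0 0 0.2; 0.57 0 0 -20.9 0 0 0.2'
python3 - <<'E'
from h import *
F={c:grab_frame(c) for c in('top','side')}
a=cv2.resize(F['top']['pixels'][175:305,210:340],None,fx=3,fy=3); b=cv2.resize(F['side']['pixels'][200:360,190:350],(390,390))
cv2.imwrite('pics/a2.png',np.hstack([a,b])[:,:,::-1])
E
```

```text
t: 4.35
eef_pos: [0.4764, 0.0626, 0.0172]
ee_rot: [3.141, -0.0, -1.469]
force: [0.1, -0.6, 0.3]
width: 0.0499
```

View pics/a2.png

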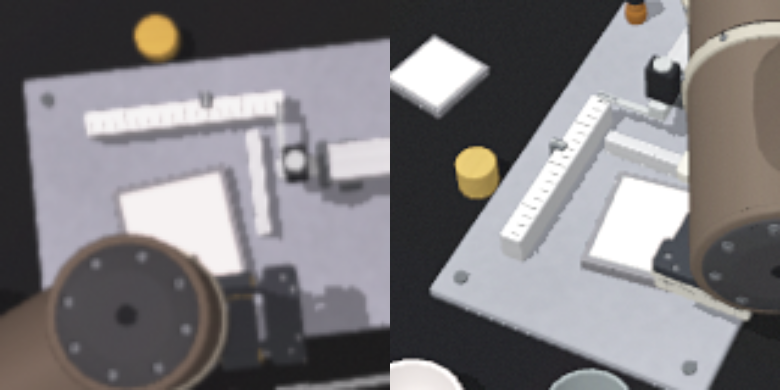

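The fingers stand behind the carrier's near edge, clear of everything. Pushing along station +x.

```bash
python3 -m inch '0.57 1 0.1 0 0 0 0; 0.57 2 0.2 0 0 0 0; 0.57 2.7 0.27 0 0 0 0; 0.57 3.4 0.34 0 0 0 0; 0.57 4.1 0.41 0 0 0 0; 0.57 4.8 0.48 0 0 0 0; 0.57 5.3 0.53 0 0 0 0; 0.57 5.7 0.57 0 0 0 0;0.57 5.8 0.58 0 0 0 0'; python3 -m inch '0.57 0.2 0.02 0 0 0 0;0.57 0.2 0.02 0 0 0 0'; python3 -m inch '0.57 0.2 0.02 0 0 0 0;0.57 0.2 0.02 0 0 0 0'
```

```text
t: 5.58
eef_pos: [0.5356, 0.0686, 0.0184]
ee_rot: [-3.14, 0.001, -1.469]
force: [-2.7, -0.0, 1.0]
width: 0.0499
t: 5.82
eef_pos: [0.5377, 0.0688, 0.0184]
ee_rot: [-3.14, 0.001, -1.469]
force: [-2.2, -0.3, 0.1]
width: 0.0497
t: 6.08
eef_pos: [0.5378, 0.0686, 0.0182]
ee_rot: [3.14, 0.0, -1.47]
force: [-9.1, 1.8, 5.6]
width: 0.05
```

```bash
python3 -m inch '0.57 0.2 0.02 0 0 0 0;0.57 0.2 0.02 0 0 0 0';python3 -m inch '0.57 0.2 0.02 0 0 0 0;0.57 0.2 0.02 0 0 0 0'; python3 fit.py | grep carrier
python3 - <<'E'
from h import *
f=grab_frame('side'); save('a3.png',f,(190,200,350,360),3)
E
```

```text
t: 6.32
eef_pos: [0.5379, 0.0685, 0.018]
ee_rot: [3.137, -0.0, -1.47]
force: [-9.8, 1.7, 6.1]
width: 0.0498
t: 6.58
eef_pos: [0.5378, 0.0684, 0.0179]
ee_rot: [3.134, -0.0, -1.47]
force: [-10.6, 3.2, 8.2]
width: 0.0504
```

View pics/a3.png

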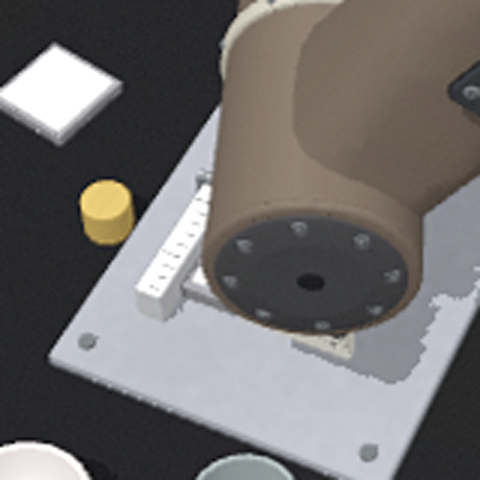

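```bash
python3 -m inch '0.57 -1.5 -0.15 0 0 0 0;0.57 -3 -0.3 0 0 0 0;0.5 -3 -0.3 6 0 0 10;0.45 -3 -0.3 12 0 0 20;0.45 0 4 12 0 0 30;0.45 4.7 8.1 12 0 0 40;0.45 4.7 8.1 12 0 0 50;0.45 4.7 8.1 12 0 0 60;0.45 4.7 8.1 12 0 0 70; 0.45 4.7 8.1 12 0 0 80;0.45 4.7 8.1 12 0 0 90;0.45 4.7 8.1 12 0 0 90'
python3 fit.py
```

```text
t: 9.12
eef_pos: [0.5844, 0.1494, 0.138]
ee_rot: [3.134, -0.001, 0.1]
force: [-0.7, 1.3, 0.4]
width: 0.0397
top station 0.6 [592.3 -11.9] [249.8 418.9] 5.66
top station 0.3 [496.6 285.7] [69.6 79.8] 21.0
top carrier 0.63 [599.3  69.4] [101.  101.3] 5.14
canister top 0.71 [ 0.673 -0.295]
vial top 0.46 [ 0.706 -0.15 ]
beaker top 0.74 [0.725 0.095]
reagent top 0.74 [ 0.403 -0.434]
spatula top 0.75 [ 0.429 -0.092]
weight top 0.61 [0.727 0.094]
side station 0.86 [589.4  -8.9] [253.1 427.5] 5.35
side carrier 0.97 [596.3  74.1] [102.8 107.6] 5.08
dish side 0.87 [0.631 0.325]
vial side 0.4 [0.627 0.33 ]
beaker side 0.65 [0.498 0.265]
reagent side 0.68 [ 0.402 -0.429]
spatula side 0.63 [ 0.426 -0.085]
weight side 0.52 [0.63  0.328]
```

```bash
python3 -m inch '0.45 0 0 -6 0.4 0 -0.2;0.45 0 0 -10 0.4 0 -0.2;0.45 0 0 -12 0.4 0 -0.2;0.45 0 0 -12 0.4 0 -0.2;0.45 0.1 -1 -12 0.4 0 -0.2;0.45 0.2 -1.8 -12 0.4 0 -0.2;0.45 0.25 -2.3 -12 0.4 0 -0.2;0.45 0.28 -2.7 -12 0.4 0 -0.2;0.45 0.28 -2.7 -12 0.4 0 -0.2'; python3 -m inch '0.45 0.02 -0.2 0 0 0 0;0.45 0.02 -0.2 0 0 0 0';  python3 -m inch '0.45 0.02 -0.2 0 0 0 0;0.45 0.02 -0.2 0 0 0 0';  python3 -m inch '0.45 0.02 -0.2 0 0 0 0;0.45 0.02 -0.2 0 0 0 0'
```

```text
t: 11.25
eef_pos: [0.5882, 0.1224, 0.0185]
ee_rot: [3.141, -0.002, 0.097]
force: [0.4, 2.0, 0.7]
width: 0.0394
t: 11.5
eef_pos: [0.5883, 0.1205, 0.0184]
ee_rot: [3.141, -0.002, 0.097]
force: [-0.2, 3.0, 2.1]
width: 0.0393
t: 11.75
eef_pos: [0.5883, 0.1203, 0.0184]
ee_rot: [-3.14, -0.003, 0.097]
force: [-4.3, 12.1, 2.5]
width: 0.0393
t: 12.0
eef_pos: [0.5884, 0.1203, 0.0185]
ee_rot: [-3.138, -0.004, 0.098]
force: [-4.8, 13.3, 4.2]
width: 0.0395
```

```bash
python3 -m inch '0.45 -0.1 1.5 0 0 0 0;0.45 -0.3 3 0 0 0 0;0.3 -0.3 3 6 0 0 0;0 -0.3 3 11 0 0 0;0 -6 10 16 0 0 -10;0 -10 12 16 0 0 -20;0 -10 12 16 0 0 -20'
python3 fit.py|grep -E "carrier|station|button"
python3 - <<'E'
from h import *
F={c:grab_frame(c) for c in('top','side')}
a=cv2.resize(F['top']['pixels'][175:275,225:375],None,fx=4,fy=4); b=cv2.resize(F['side']['pixels'][200:320,220:340],(400,400))
b=b[:, :200+0] if 0 else b
cv2.imwrite('pics/a4.png',cv2.resize(np.hstack([a,b]),(800,320))[:,:,::-1])
for n,z in dict(button_top=.093,sleeve=.075,tab_mid=.09).items():
    for c in F:
        for r in pinpoint(c,n)[:2]: print(n,c,round(r['p'],2),np.round(r['location'],1),np.round(atz(F[c],r['location'],z),4))
E
```

```text
t: 12.88
eef_pos: [0.4865, 0.2421, 0.1797]
ee_rot: [-3.137, -0.004, -0.252]
force: [0.8, 0.6, -0.3]
width: 0.0012
top station 0.71 [591.9 -11.9] [250.1 418.9] 5.6
top station 0.27 [ 713.1 -146.1] [21.1 24.1] 88.74
top carrier 0.65 [599.6  59.3] [100.7  99.6] 5.72
side station 0.78 [605.6 159.7] [187.4  93.2] 5.22
button_top top 0.6 [272.7 211.9] [0.6523 0.056  0.093 ]
button_top top 0.54 [348.9 225.8] [ 0.6147 -0.1312  0.093 ]
sleeve top 0.6 [347.8 225.8] [ 0.617  -0.1295  0.075 ]
sleeve side 0.77 [319.4 206.7] [ 0.6203 -0.1263  0.075 ]
tab_mid top 0.47 [307.9 227.1] [ 0.6135 -0.0303  0.09  ]
```

View pics/a4.png

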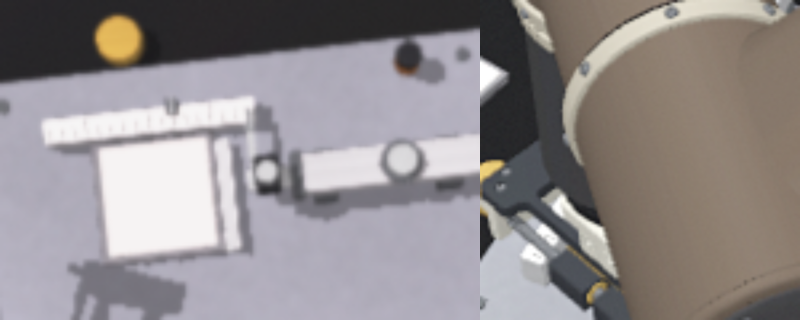

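The carrier reads (599.6, 59.3) mm at 5.72°, against a station origin of (599.8, 59.2) mm, so it is registered. The picture agrees: the tile is flush at both stops. The button is at about (619, -134) mm, so I'm going there with the fingers shut.

```bash
python3 -m inch '0 4 -10 2 0 0 -10;0 4 -10 2 0 0 -20;0 9 -22 2 0 0 -30;0 9 -22 2 0 0 -40;0 13.2 -37.6 2 0 0 -50;0 13.2 -37.6 2 0 0 -60;0 13.2 -37.6 2 0 0 -69.9;0 13.2 -37.6 2 0 0 -69.9;0 13.2 -37.6 -3 0 0 -69.9;0 13.2 -37.6 -6 0 0 -69.9;0 13.2 -37.6 -7.5 0 0 -69.9;0 13.2 -37.6 -7.5 0 0 -69.9'
python3 - <<'E'
from h import *
F={c:grab_frame(c) for c in('top','side')}
a=cv2.resize(F['top']['pixels'][175:275,300:400],None,fx=4,fy=4); b=cv2.resize(F['side']['pixels'][140:260,260:380],(400,400))
cv2.imwrite('pics/a5.png',np.hstack([a,b])[:,:,::-1])
E
```

```text
t: 15.78
eef_pos: [0.6201, -0.1353, 0.103]
ee_rot: [-3.139, -0.004, -1.47]
force: [-0.5, -0.4, 0.8]
width: 0.0003
```

View pics/a5.png

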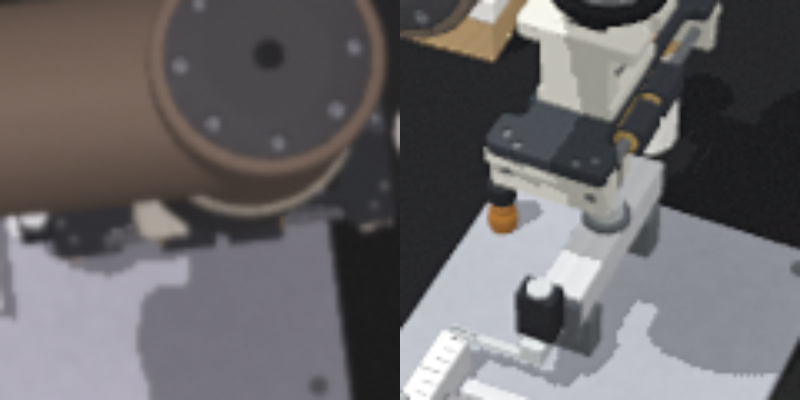

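The fingers stand right over the button, so I'll press it.

```bash
python3 -m inch '0 0 0 -0.8 0 0 0;0 0 0 -1.2 0 0 0;0 0 0 -1.6 0 0 0;0 0 0 -1.8 0 0 0;0 0 0 -1.8 0 0 0'; python3 -m inch '0 0 0 -0.2 0 0 0;0 0 0 -0.2 0 0 0';python3 -m inch '0 0 0 -0.15 0 0 0;0 0 0 -0.15 0 0 0'
```

```text
t: 16.5
eef_pos: [0.6214, -0.1355, 0.0867]
ee_rot: [-3.136, -0.004, -1.47]
force: [0.3, -0.3, 0.6]
width: 0.0
t: 16.75
eef_pos: [0.6214, -0.1355, 0.0853]
ee_rot: [-3.136, -0.004, -1.47]
force: [-1.7, 1.8, 6.2]
width: 0.0003
t: 17.0
eef_pos: [0.6214, -0.1355, 0.0852]
ee_rot: [-3.135, -0.004, -1.47]
force: [-4.4, 3.0, 13.0]
width: 0.0007
```

The button bottomed out at z = 85 mm, as specified for fully in. Now to the tab.

```bash
python3 -m inch '0.6 0 0 4 0 0 0;0.6 0 0 7.5 0 0 0;0.6 -1.2 5 7.5 0 0 0;0.6 -1.26 10.5 7.5 0 0 0;0.6 -1.26 10.5 7.5 0 0 0;0.6 -1.26 10.5 4 -0.3 0 0;0.6 -1.26 10.5 4 -0.3 0 0'
python3 - <<'E'
from h import *
F={c:grab_frame(c) for c in('top','side')}
b=F['side']['pixels'][180:300,230:350]; b=cv2.resize(b,(600,600),interpolation=cv2.INTER_CUBIC)
cv2.imwrite('pics/a6.png',b[:,:,::-1])
f=F['side']; print(proj(f,telemetry.get_state()['eef_pos']), proj(f,[.6088,-.0304,.108]))
E
```

```text
t: 17.88
eef_pos: [0.6066, -0.0312, 0.1226]
ee_rot: [3.141, -0.01, -1.47]
force: [-1.0, -0.2, 0.7]
width: 0.0524
[301.77401356 220.15967855] [301.73036114 226.05135175]
```

View pics/a6.png

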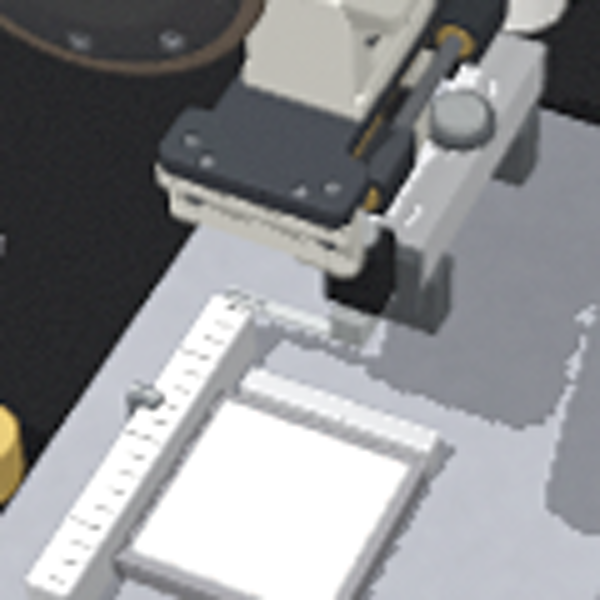

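The fingers are over the tab, and the image matches the calculated position. Descending and gripping.

```bash
python3 -m inch '0.6 0.2 0.07 -2 0 0.5 0;0.6 0.2 0.07 -3.5 0 0.5 0;0.6 0.2 0.07 -4.1 0 0.5 0;0.6 0.2 0.07 -4.1 0 0.5 0;0 0.2 0.07 -4.1 0 0.5 0;0 0.2 0.07 -4.1 0 0.5 0;0 0.2 0.07 -4.1 0 0.5 0;0 0.2 0.07 -4.1 0 0.5 0' 40
python3 - <<'E'
from h import *
# scale axis: local->world with station fit; measure clip along y in both cameras with overlay
O=np.array([.5998,.0592]);a=np.radians(5.7);R=np.array([[np.cos(a),-np.sin(a)],[np.sin(a),np.cos(a)]])
tiles=[]
for c,box in (('top',(245,195,315,235)),('side',(210,215,310,315))):
    f=grab_frame(c); r=pinpoint(c,'mark_clip')[:1]
    for q in r: print(c,q['p'],q['location'],(R.T@(atz(f,q['location'],.042)[:2]-O)))
    for q in pinpoint(c,'pointer')[:1]: print(c,'ptr',q['p'],q['location'],(R.T@(atz(f,q['location'],.051)[:2]-O)))
    x0,y0,x1,y1=box; s=800//(x1-x0) if c=='top' else 6
    im=cv2.resize(f['pixels'][y0:y1,x0:x1],None,fx=s,fy=s,interpolation=cv2.INTER_CUBIC)
    for yy in (-85,-60,-40,-20,0,20,85):
        for xx in (50,70):
            p=proj(f,[*(O+R@np.array([xx/1000,yy/1000])),.042]); u=((p-[x0,y0]+.5)*s).astype(int); cv2.circle(im,tuple(int(v) for v in u),3,(255,0,0) if yy!=-20 else (0,200,0),-1)
    cv2.imwrite(f'pics/a7{c}.png',im[:,:,::-1]); tiles.append(im)
w=770; t=cv2.resize(tiles[0],(400,int(400*tiles[0].shape[0]/tiles[0].shape[1]))); u=cv2.resize(tiles[1],(400,400))
t=np.vstack([t,np.zeros((400-t.shape[0],400,3),np.uint8)])
cv2.imwrite('pics/a7.png',np.hstack([t,u])[:,:,::-1])
E
```

```text
t: 18.98
eef_pos: [0.6109, -0.0293, 0.0847]
ee_rot: [3.139, -0.008, -1.47]
force: [-2.2, 3.2, 2.8]
width: 0.0197
top ptr 0.72 [330.0, 302.5] [-0.18533588 -0.12361038]
side 0.54 [263.3, 261.0] [ 0.05852804 -0.0187899 ]
```

View pics/a7.png

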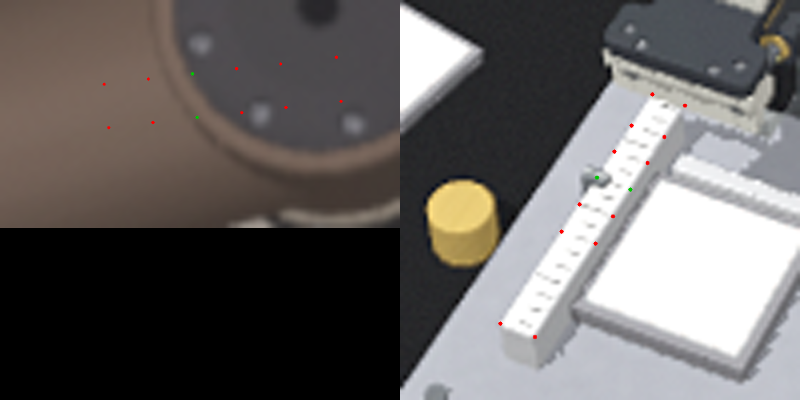

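The grip is on: width 19.7 mm matches the 20 mm tab. The overlaid scale model fits the side image well, and the clip sits near local y = -20 mm. Drawing the arm out 60 mm.

```bash
python3 -m inch '0 -0.1 1 0 0 0 0;0 -0.2 2 0 0 0 0;0 -0.3 3 0 0 0 0;0 -0.4 4 0 0 0 0;0 -0.5 5 0 0 0 0;0 -0.55 5.6 0 0 0 0;0 -0.6 5.95 0 0 0 0;0 -0.6 5.95 0 0 0 0;0 -0.6 5.95 0 0 0 0' 40
python3 - <<'E'
from h import *
O=np.array([.5998,.0592]);a=np.radians(5.7);R=np.array([[np.cos(a),-np.sin(a)],[np.sin(a),np.cos(a)]])
s=telemetry.get_state(); print(R.T@(s['eef_pos'][:2]-O), s['force'])
f=grab_frame('side')
x0,y0,x1,y1=240,225,300,285; S=10
im=cv2.resize(f['pixels'][y0:y1,x0:x1],None,fx=S,fy=S,interpolation=cv2.INTER_CUBIC)
for z,col in ((.042,(255,0,0)),(.051,(0,0,255))):
  for yy in (-30,-20,-10):
    p=[((proj(f,[*(O+R@np.array([xx,yy/1000])),z])-[x0,y0]+.5)*S).astype(int) for xx in (.05,.07)]
    cv2.line(im,tuple(map(int,p[0])),tuple(map(int,p[1])),col,1)
cv2.imwrite('pics/a8.png',im[:,:,::-1])
for n,z in (('mark_clip',.042),('pointer',.051)):
    for q in pinpoint('side',n)[:2]: print(n,q['p'],q['location'],R.T@(atz(f,q['location'],z)[:2]-O))
E
```

```text
t: 20.4
eef_pos: [0.6049, 0.0302, 0.0847]
ee_rot: [3.138, -0.008, -1.47]
force: [2.1, -3.8, -1.4]
width: 0.0196
[ 0.00223083 -0.02940689] [ 2.09993919 -3.7891575  -1.37576604]
```

View pics/a8.png

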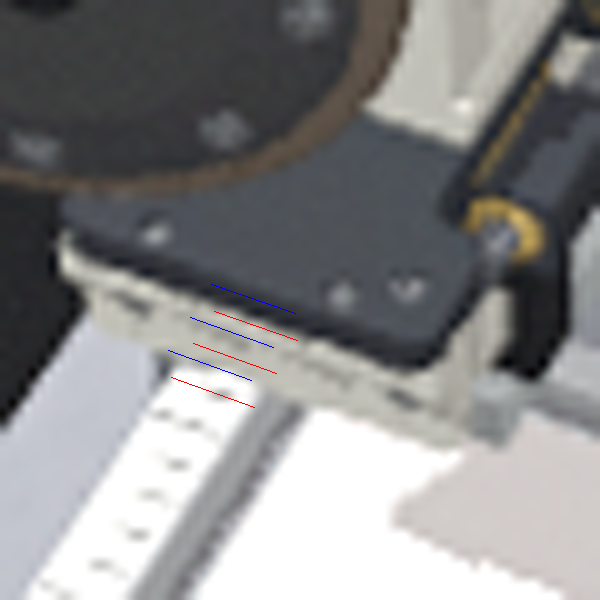

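The gripper hides both the clip and the pointer in this view. I'll pin the clip down from the earlier clean pictures instead, as intensity profiles along the scale axis with the scale's own ends (±85 mm) as reference.

Run:
```python
from h import *
O=np.array([.5998,.0592]);a=np.radians(5.7);R=np.array([[np.cos(a),-np.sin(a)],[np.sin(a),np.cos(a)]])
src={'top':('pics/crop1.png',(210,175),4),'side':('pics/a6.png',(230,180),5),'side1':('pics/crop1s.png',(190,180),3.1)}
rows=[]
for c,(fn,o,s) in src.items():
    f=grab_frame(c[:4] if c!='top' else 'top'); im=cv2.imread(fn)
    # rectified map of the scale plane: x 40..85 mm (rows), y -100..100 (cols), 4 px/mm
    Y,X=np.meshgrid(np.arange(-100,100,.25),np.arange(90,35,-.25)); M=np.zeros(Y.shape+(2,),np.float32)
    W=np.stack([*(np.tensordot(R,np.stack([X,Y])/1000,1)+O[:,None,None]),np.full(X.shape,.042)],-1)
    C=W@np.array(f['R']).T+np.array(f['t']); px=np.stack([f['fx']*C[...,0]/C[...,2]+f['cx'],f['fy']*C[...,1]/C[...,2]+f['cy']],-1)
    m=((px-o+.5)*s-.5).astype(np.float32); q=cv2.remap(im,m[...,0],m[...,1],cv2.INTER_LINEAR)
    for t in range(-100,100,10): cv2.line(q,((t+100)*4,0),((t+100)*4,10 if t%20 else 20),(0,0,255),1)
    g=q.astype(float).mean(2); i=lambda x:int((90-x)*4)
    pr=g[i(64):i(56)].mean(0); d=np.diff(cv2.GaussianBlur(pr[None],(0,0),4)[0]); y=np.arange(-100,100,.25)
    print(c,'ends',y[:160][np.argmax(d[:160])],y[640:][np.argmin(d[640:])] if c!='x' else 0)
    rows.append(q[:200])
cv2.imwrite('pics/a9.png',np.vstack(rows))
```

```text
top ends -85.5 84.75
side ends -78.75 91.5
side1 ends -94.0 65.25
```

View pics/a9.png

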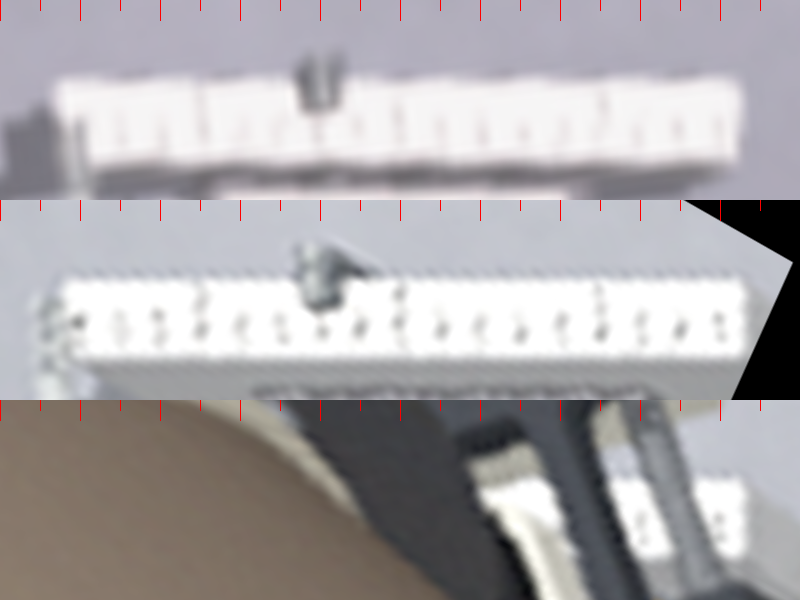

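In the rectified views the clip is centred at y = -20.0 mm (top) and about -19.6 mm (side), with the scale ends at -85.5 and 84.75 mm in the top view. The pointer is at -80 + 59.8 = -20.2 mm by travel, or -19.4 mm by TCP. Both are within 1 mm of the clip. I'll hold briefly and check before handing in.

```bash
python3 -m inch '0 0 0 0 0 0 0;0 0 0 0 0 0 0;0 0 0 0 0 0 0;0 0 0 0 0 0 0' 40
python3 - <<'E'
from h import *
f=grab_frame('side'); f=grab_frame('top')
s=telemetry.get_state(); print(s['t'],s['eef_pos'],s['force'],s['width'],np.abs(s['qd']).max())
E
python3 fit.py | grep -Ev "button"
```

```text
t: 21.2
eef_pos: [0.605, 0.03, 0.0848]
ee_rot: [3.139, -0.008, -1.47]
force: [2.2, -4.4, -1.4]
width: 0.0202
21.3 [0.60497727 0.03001903 0.08475044] [ 1.8426355  -4.79087646 -0.9308133 ] 0.01984088080691201 0.0016370572046610747
top station 0.6 [664.9 341.7] [20.6 65.1] 23.22
top station 0.56 [591.4 -12.8] [252.7 421.2] 5.63
top carrier 0.97 [567.2  55.5] [34.3 97.8] 5.46
dish top 0.52 [0.631 0.317]
canister top 0.7 [ 0.67  -0.292]
vial top 0.5 [ 0.706 -0.145]
spatula top 0.72 [ 0.419 -0.083]
side station 0.79 [591.  -26.6] [251.8 465.2] 5.27
side carrier 0.81 [597.3  64.1] [103.6 107.1] 6.06
dish side 0.88 [0.632 0.318]
canister side 0.57 [ 0.663 -0.213]
beaker side 0.67 [0.49  0.273]
reagent side 0.65 [ 0.659 -0.188]
spatula side 0.72 [ 0.428 -0.081]
weight side 0.53 [0.729 0.092]
```

```bash
python3 -c "
from station import arm; print(arm.job_done())"
```

```text
the job is handed in; nothing more can be done
None
```

The job is handed in at about 21.5 s, with the carrier against both stops, the lock button in and the arm held at the clip. No verdict was reported.

**What I did:** I pushed the carrier with two fingers against the far stop, then the side stop, until the force rose to about 10–13 N. I pressed the button, gripped the tab at 40 N and drew the arm out about 60 mm, and I was still holding it when I handed in.

**Last checks:**
- **Carrier:** after the pushes it measured within 1 mm and about 0.1° of its seat (top camera). Once the arm was drawn out, the gripper half hid it there. The side camera then still showed it at about the same offset from the seat as during the pushes, so I take it as unmoved.
- **Lock button:** the fingertips stopped on it at 85 mm above the bench, which is fully in.
- **Pointer:** the clip is at -20.0 mm along the scale (top) or about -19.6 mm (side). The pointer works out to -20.4 mm from how far the arm travelled, or -19.6 mm from the gripper position. These disagree by 0.8 mm, but both are within 1 mm of the clip.
- **Grip and stillness:** finger opening about 20 mm, matching the tab, with the robot at rest and a spring pull of about 5 N.
- **Bystanders:** dish, beaker, canister, vial, spatula and weight each read within about 1 cm of their start in at least one camera.

**Not confirmed:**
- **Pointer at the clip:** the gripper hid both in the final views, so their match rests on earlier clear pictures and measured travel, not a direct look.
- **Reagent bottle:** it was last seen in place right after the first push. Its final detection, and one of the canister's, landed on the station instead, and I took both as false. The arm did not go near the bottle.

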